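# Load two rechargeable packs into their sprung charging docks

### The arm

A 7-joint arm with a two-finger parallel gripper is mounted at the origin on the work surface. World frame = base frame: x ahead of the robot, y to its left, z up, the work surface at z = 0. Lengths are in m, angles in rad, forces in N, time in s.
With the tool pointing down it reaches from about 0.425 to 0.925 m from the base axis. Payload 6.8 kg.
Tool frame: the origin (TCP) lies midway between the tips of the shut fingers; the grasp point (between the pads) lies 19 mm behind it; y points along the fingers, z is the direction in which the jaws open and shut, and the axes are right-handed (so a half turn about y gives the same grasp; the last joint's range is limited). The gripper opens to 85 mm and grips with 20 to 120 N. Pads are 22 mm wide; open, the fingers measure 114 mm over their backs; the gripper's body (76 mm by 85 mm) begins 54 mm behind the grasp point. The pads swing forward as they close: fully open they stand 13 mm farther back than shut.
Start: joints at [1.148, 0.477, 0.022, 1.555, -0.011, 1.109, -0.083], TCP at [0.209, -0.642, 0.231] pointing down, gripper open.
Joint ranges: [-2.96, 2.96], [-0.34, 2.1], [-1.41, 1.46], [0.24, 2.44], [-1.37, 4.51], [0.17, 1.92], [-2.96, 2.96]. Speed limits (rad/s): [2.39, 2.39, 3.14, 3.14, 3.14, 3.14, 3.14].

### API

Orientations are given as a unit quaternion [w, x, y, z].
In Python, from station import bot gives the robot as it stands. The module is installed in compiled form; this text tells all that it offers.
- The arm moves only by the shell command python3 -m crank 'ROWS' [FORCE]. ROWS is JSON, a list of rows, each an object with "linear": the shift along the tool's x, y, z in m, a list of three; "dr": the turn, a rotation vector about the tool's x, y, z in degrees, a list of three; "hand": the gripper command: -1 is shut, 1 is fully open, values between are in proportion. A call has 1 to 10 rows; each row is the pose to reach, as a shift and turn from the pose commanded when the call began, along the tool's axes at that moment; what a row does not reach only later rows make up. A row lasts 1/12 s, in which the tool goes at most 41.7 mm and 7.16 degrees, less where a joint would pass 70% of its speed; a pose out of reach is approached as far as the arm can. A call with a gripper value outside its range is refused whole. The fingers move at their own pace and stop on an object; FORCE is the grip in N (left out, the last holds). Time passes only in rows, so rows that repeat a pose let the fingers close. It gives the time, the measured TCP pose, the force and the opening at its end, in the units of the state.
- bot.get_obs(): the state, without advancing time (a new reading comes with each control period).
- bot.read_camera(name): name is "side" or "top" or "wrist"; returns the picture (480x640x3 uint8, blue, green, red); there is no depth.
- bot.camera_params(name): a dict with "K" (3x3 intrinsics, pixels), "R" (3x3) and "t" (3): a world point X has camera coordinates R X + t; the wrist camera has in their place "hand_eye" (4x4, takes a point from camera to tool coordinates, whose origin is the TCP and whose axes are the tool frame's). Camera axes: x right, y down, z forward; pixel columns grow to the right and rows downward; lengths in m; the calibration is good to about 2 mm. A picture is of the moment at which its call begins: read the wrist's pose just before it. camera_params takes no time and is no camera call.
- bot.hand_in(): hands the job in, once; it reports no verdict.
Trained networks look in the newest picture that a camera, given by its name, has taken for a name from the list of things; names that differ only in an ending like _2 or _b are one class to them, and where a whole thing is asked for, a point or a joint stands for the part that bears it (a point fixed in the world has none). Each returns a list of dicts, best first, with "score" (0 to 1); they miss things now and then, are a little off and sometimes report something else, mostly with a low value. They report only what shows in the picture. A call takes as long as a camera call.
- bot.search_frame(camera, target): "extent" ([left, top, right, bottom] in pixels, round what is visible of it).
- bot.cut_out(camera, target): "pixels" (480x640 bool, what is visible of it) and "extent" ([left, top, right, bottom] in pixels, round what is visible of it).
- bot.place_of(camera, target): "xy" ([column, row] in pixels: a listed point, or the origin of a listed thing).
The state is a dict: "t": time; "q": joint angles; "joint_vel": joint speeds; "joint_torque": joint torques, N m; "eef_pos": TCP position; "tool_rot": TCP orientation; "contact_force": force on the tool from outside, world axes, zero at the start; "torque": the same for the moment, N m; "gripper_width": opening from 0.0 (shut) to 1.0 (fully open).
Only numpy, scipy, OpenCV 4.12 (cv2) and the standard library are available. Lean on these libraries where they do the work, as an engineer would, in place of code of your own. Each camera call takes 0.05 s, during which the arm holds its last target. There are 200 camera calls.

### The job

Put the two rechargeable packs on charge, each in the bedside dock whose nest matches its width: hold the pack tilted, slip its brass contact end under the dock's cover and push the sprung contact back, then lower the other end behind the sill so that the pack lies flat and the spring holds it. Work slowly and gently, pressing no pack on its dock with more than 40 N (all touching faces added up), and leave the clock and the candle where they stand.

Things in the scene. Friction and masses are not known exactly. Their poses are not given: they have to be found in the camera images.
- wide_pack: the wide rechargeable pack, a loose grey plastic block 60 mm long (x), 44 mm wide (y), 18 mm thick (z), about 110 g, lying flat with three small brass strips at its contact end (-x) and fine ribs at the other end. Origin: centre of its underside; +z up. Grasp it across its width.
- wide_pack_contacts (a point): on the wide pack: lower middle of its contact end face, 30 mm from the pack's origin towards -x
- wide_dock: wide charging dock, white, fixed on the table: plate 96 x 76 x 10 mm with one open-topped nest for a 60 x 44 x 18 mm pack. Origin: underside, below the nest centre; +z up. A cover over the -x end and a sill at the +x end leave 56 mm between them, so the pack goes in tilted. Cheeks 2 mm clear of its sides: x -48 to -26 (flaring out to x -18; 23 mm high) and 22 to 36 mm (8 mm high); open between.
- wide_dock_nest (a point): centre of the wide dock's nest floor, 10 mm above the dock's origin, same axes. Sill at the +x end: 8 mm high above this floor, inner face at x = 30.3 mm, 6 mm thick. The seated pack is pressed against it: its origin is then within 1 mm of this point
- wide_dock_contacts (a point): wide dock: where the lower middle of the seated pack's contact end lies, 29.7 mm from the nest centre towards -x. From nest centre: fixed cover x -48 to -26 mm, underside 23, top 27 mm above nest floor. Below it a sprung block, 21 mm tall, face at x -26.5 when free; gives 9 mm towards -x, 3.6 N at first, 9 N at its stop
- narrow_pack: the narrow rechargeable pack, a loose grey plastic block 60 mm long (x), 28 mm wide (y), 18 mm thick (z), about 70 g, lying flat with three small brass strips at its contact end (-x) and fine ribs at the other end. Origin: centre of its underside; +z up. Grasp it across its width.
- narrow_pack_contacts (a point): on the narrow pack: lower middle of its contact end face, 30 mm from the pack's origin towards -x
- narrow_dock: narrow charging dock, white, fixed on the table: plate 96 x 60 x 10 mm with one open-topped nest for a 60 x 28 x 18 mm pack. Origin: underside, below the nest centre; +z up. A cover over the -x end and a sill at the +x end leave 56 mm between them, so the pack goes in tilted. Cheeks 2 mm clear of its sides: x -48 to -26 (flaring out to x -18; 23 mm high) and 22 to 36 mm (8 mm high); open between.
- narrow_dock_nest (a point): centre of the narrow dock's nest floor, 10 mm above the dock's origin, same axes. Sill at the +x end: 8 mm high above this floor, inner face at x = 30.3 mm, 6 mm thick. The seated pack is pressed against it: its origin is then within 1 mm of this point
- narrow_dock_contacts (a point): narrow dock: where the lower middle of the seated pack's contact end lies, 29.7 mm from the nest centre towards -x. From nest centre: fixed cover x -48 to -26 mm, underside 23, top 27 mm above nest floor. Below it a sprung block, 21 mm tall, face at x -26.5 when free; gives 9 mm towards -x, 3.6 N at first, 9 N at its stop
- clock: white twin-bell alarm clock on short legs, 80 mm wide, 116 mm tall, loose, beyond the docks; origin on the table under its centre. Leave alone.
- candle: candle jar with brass lid and paper label, 68 mm across, 85 mm tall, loose; origin: centre of its underside.
- tray: low tray, 132 x 212 mm with a 16 mm rim, folded spectacles in it, fixed; origin: centre of its underside.

How it is judged:
At the end, for the whole second after the job is handed in: Each pack lies in the nest of its own width, contact end under the cover (within 4 mm of its seated place), fully down on the nest floor (within 2.5 mm), flat and square (within about 3 and 4 degrees), at rest and let go (distance between wide_pack_contacts and wide_dock_contacts below 0.004 m and z of wide_pack in the frame of wide_dock_nest below 0.0025 m and angle between each of wide_pack, narrow_pack's own z axis and vertical below 0.05 rad and angle between the x axis of wide_pack and the x axis of wide_dock_nest, either way round below 0.08 rad and linear speed of each of wide_pack, narrow_pack below 0.01 m/s and contact force between each of wide_pack, narrow_pack and the fingers below 0.1 N and distance between narrow_pack_contacts and narrow_dock_contacts below 0.004 m and z of narrow_pack in the frame of narrow_dock_nest below 0.0025 m and angle between the x axis of narrow_pack and the x axis of narrow_dock_nest, either way round below 0.08 rad); the robot touches nothing.
It fails at once if the clock is moved more than 20 mm (distance of clock from where it was at the start of the episode above 0.02 m).
It fails at once if the candle is moved more than 20 mm (distance of candle from where it was at the start of the episode above 0.02 m).
It fails at once if the wide pack is pressed on its dock with more than 40 N (contact force between wide_pack and wide_dock above 40 N).
It fails at once if the narrow pack is pressed on its dock with more than 40 N (contact force between narrow_pack and narrow_dock above 40 N).
It also fails if it takes over 70 s, if anything falls off the work surface, if the arm or the gripper's body presses on something with over 40 N, if the wrist force passes 120 N, or if a joint passes its speed limit or range.

## Working session

There is one attempt and no reset: what is moved stays moved. The work goes in short steps, Python scripts to look and compute and a shell command to move; the robot and the scene stay as the last step left them, time stands still between calls to the robot, and variables do not carry over. Pictures are saved under pics/ and viewed, about 8 in all and at most 12, crops included, and the job is handed in when it is done.

```bash
mkdir -p pics
cat > h.py <<'E'
from station import bot
import numpy as np, cv2
from scipy.spatial.transform import Rotation as Ro
def rot(q): return Ro.from_quat([q[1],q[2],q[3],q[0]])
def cam(name,s=None):
    p=bot.camera_params(name)
    if 'R' in p: return np.array(p['K']),np.array(p['R']),np.array(p['t'])
    s=s or bot.get_obs(); T=np.eye(4); T[:3,:3]=rot(s['tool_rot']).as_matrix(); T[:3,3]=s['eef_pos']
    M=np.linalg.inv(T@np.array(p['hand_eye'])); return np.array(p['K']),M[:3,:3],M[:3,3]
def atz(c,uv,z):
    K,R,t=c; d=R.T@np.linalg.inv(K)@[uv[0],uv[1],1]; o=-R.T@t
    return o+d*(z-o[2])/d[2]
def proj(c,X):
    K,R,t=c; p=K@(R@np.array(X)+t); return p[:2]/p[2]
E
python3 - <<'E'
from h import *
s=bot.get_obs(); print(s['t'],s['eef_pos'],s['tool_rot'],rot(s['tool_rot']).as_matrix().round(3),s['gripper_width'])
for n in ['top','side']:
    im=bot.read_camera(n); cv2.imwrite(f'pics/{n}0.png',im); c=cam(n); print(n,(-c[1].T@c[2]).round(3),c[0][0,0])
    for t,z in [('wide_pack',0),('wide_pack_contacts',.0),('narrow_pack',0),('narrow_pack_contacts',0),('wide_dock',0),('wide_dock_nest',.01),('wide_dock_contacts',.01),('narrow_dock',0),('narrow_dock_nest',.01),('narrow_dock_contacts',.01),('clock',0),('candle',0),('tray',0)]:
        r=bot.place_of(n,t)
        print(n,t,[(np.round(a['xy'],1).tolist(),round(a['score'],2),atz(c,a['xy'],z)[:2].round(4).tolist()) for a in r[:2]])
print(bot.get_obs()['t'])
print(bot.camera_params('wrist'))
E
```

```text
0.0 [ 0.20875554 -0.64128145  0.23033167] [ 0.11066366 -0.11098117  0.69899991 -0.69773624] [[-0.951 -0.001  0.31 ]
 [-0.31   0.002 -0.951]
 [ 0.    -1.    -0.002]] 0.9974420060187003
top [0.468 0.017 1.068] 443.0470799856248
top wide_pack []
top wide_pack_contacts [([434.1, 266.9], 0.58, [0.5345, -0.276]), ([357.4, 271.3], 0.48, [0.522, -0.09])]
top narrow_pack [([189.5, 297.7], 0.84, [0.4554, 0.3096]), ([269.7, 294.0], 0.25, [0.4658, 0.1197])]
top narrow_pack_contacts [([179.1, 308.0], 0.8, [0.431, 0.3329])]
top wide_dock [([358.5, 259.4], 0.8, [0.5508, -0.0927])]
top wide_dock_nest [([362.7, 260.6], 0.68, [0.5472, -0.1017])]
top wide_dock_contacts [([359.1, 270.5], 0.72, [0.5235, -0.093])]
top narrow_dock [([276.9, 281.3], 0.89, [0.4962, 0.1032])]
top narrow_dock_nest [([276.9, 280.7], 0.7, [0.4973, 0.1024])]
top narrow_dock_contacts [([274.1, 294.6], 0.94, [0.4645, 0.1083])]
top clock [([326.9, 177.0], 0.56, [0.7541, -0.0147])]
top candle [([233.7, 188.0], 0.86, [0.7232, 0.2141])]
top tray [([413.9, 182.5], 0.91, [0.7432, -0.2306])]
side [0.255 0.57  0.755] 525.559287506696
side 
[... 782 characters left out ...]
, [0.433, 0.33])]
side clock [([264.1, 219.9], 0.65, [0.7459, -0.0138])]
side candle [([199.2, 297.6], 0.59, [0.7306, 0.2054])]
side tray [([322.2, 163.9], 0.69, [0.7379, -0.2285])]
1.4
{'K': array([[403.9076095 ,   0.        , 318.28300917],
       [  0.        , 403.9076095 , 238.39731391],
       [  0.        ,   0.        ,   1.        ]]), 'hand_eye': array([[ 8.18684019e-04,  9.58097646e-01,  2.86440624e-01,
        -7.42524660e-02],
       [-7.12167294e-04, -2.86440089e-01,  9.58097891e-01,
        -1.42122891e-01],
       [ 9.99999411e-01, -9.88373076e-04,  4.47821885e-04,
         6.48987192e-04],
       [ 0.00000000e+00,  0.00000000e+00,  0.00000000e+00,
         1.00000000e+00]])}
```

View pics/top0.png

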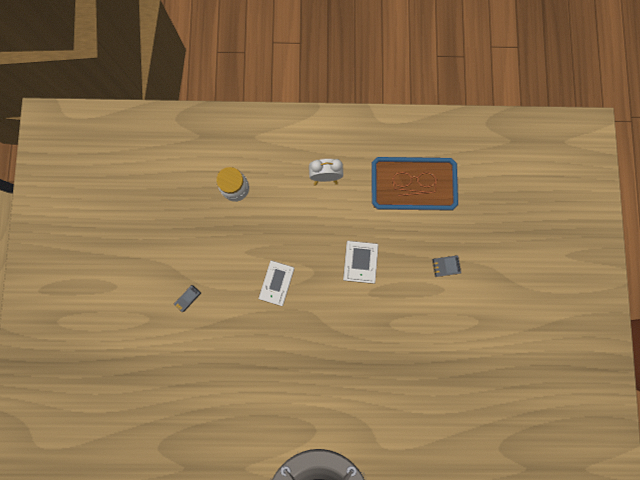

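View pics/side0.png

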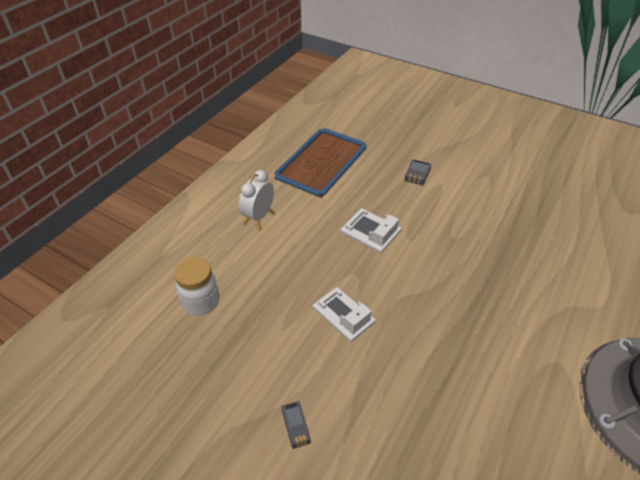

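The top view shows the wide pack at (446,266) with its brass end facing left, towards +y. The narrow pack is at (188,298) with its brass end lower left. Both docks have their covers towards the robot, at (361,262) and (277,283). The side view agrees. Next I go above the wide pack.

```bash
python3 -m crank '[{"linear":[-0.422,0,-0.216],"dr":[0,-78,0],"hand":1},{"linear":[-0.422,0,-0.216],"dr":[0,-78,0],"hand":1},{"linear":[-0.422,0,-0.216],"dr":[0,-78,0],"hand":1},{"linear":[-0.422,0,-0.216],"dr":[0,-78,0],"hand":1},{"linear":[-0.422,0,-0.216],"dr":[0,-78,0],"hand":1},{"linear":[-0.422,0,-0.216],"dr":[0,-78,0],"hand":1},{"linear":[-0.422,0,-0.216],"dr":[0,-78,0],"hand":1},{"linear":[-0.422,0,-0.216],"dr":[0,-78,0],"hand":1},{"linear":[-0.422,0,-0.216],"dr":[0,-78,0],"hand":1},{"linear":[-0.422,0,-0.216],"dr":[0,-78,0],"hand":1}]'
cat >> h.py <<'E'
def st():
    s=bot.get_obs(); M=rot(s['tool_rot']).as_matrix()
    print('t',round(s['t'],2),'p',np.round(s['eef_pos'],4),'xhead',round(np.degrees(np.arctan2(M[1,0],M[0,0])),2),'tilt(y)',M[:,1].round(3),'F',np.round(s['contact_force'],1),'w',round(s['gripper_width'],3))
    return s,M
def go(target,head,tilt=0):
    """rows' linear and dr for TCP target, tool x heading deg, tilt deg (about -tool z)"""
    s,M=st()
    h=np.radians(head); x=np.array([np.cos(h),np.sin(h),0]); y=np.array([0,0,-1.]); z=np.cross(x,y)
    D=Ro.from_matrix(np.c_[x,y,z])*Ro.from_rotvec([0,0,-np.radians(tilt)])
    print('linear',(M.T@(np.array(target)-s['eef_pos'])).round(4),'dr',np.degrees((Ro.from_matrix(M).inv()*D).as_rotvec()).round(2))
E
python3 -c "
from h import *
st()"
```

```text
t: 2.23
eef_pos: [0.504, -0.345, 0.2317]
tool_rot: [-0.5, 0.5, -0.5, 0.5]
contact_force: [0.3, -0.5, -0.5]
gripper_width: 0.999
t 2.23 p [ 0.504  -0.345   0.2317] xhead -90.01 tilt(y) [ 0.    -0.001 -1.   ] F [ 0.3 -0.5 -0.5] w 0.999
```

```bash
cat >> h.py <<'E'
def look(target,pts,png=None,ztop=.018):
    s,M=st(); im=bot.read_camera('wrist'); c=cam('wrist',s)
    if png: cv2.imwrite('pics/'+png,im)
    for t,z in pts:
        print(t,[(np.round(a['xy'],1).tolist(),round(a['score'],2),atz(c,a['xy'],z)[:2].round(4).tolist()) for a in bot.place_of('wrist',t)[:2]])
    for a in bot.cut_out('wrist',target)[:1]:
        m=a['pixels'].astype(np.uint8); vu=np.argwhere(m)
        P=np.array([atz(c,(u,v),ztop)[:2] for v,u in vu],np.float32)
        r=cv2.minAreaRect(P*1000); B=cv2.boxPoints(r)
        e=B[1]-B[0]; f=B[2]-B[1]; L=e if np.hypot(*e)>np.hypot(*f) else f
        print('mask',round(a['score'],2),'c',np.round(r[0],1),'size',np.round(r[1],1),'long heading',round(np.degrees(np.arctan2(L[1],L[0])),1))
E
python3 -c "
from h import *
look('wide_pack',[('wide_pack',0),('wide_pack_contacts',0)],'w1.png')"
```

```text
t 2.23 p [ 0.504  -0.345   0.2317] xhead -90.01 tilt(y) [ 0.    -0.001 -1.   ] F [ 0.3 -0.5 -0.5] w 0.999
wide_pack [([354.2, 153.2], 0.84, [0.5383, -0.3037])]
wide_pack_contacts [([351.0, 117.9], 0.8, [0.5347, -0.273])]
mask 0.96 c [ 538.9 -303.7] size [45.2 60.9] long heading -82.5
```

View pics/w1.png

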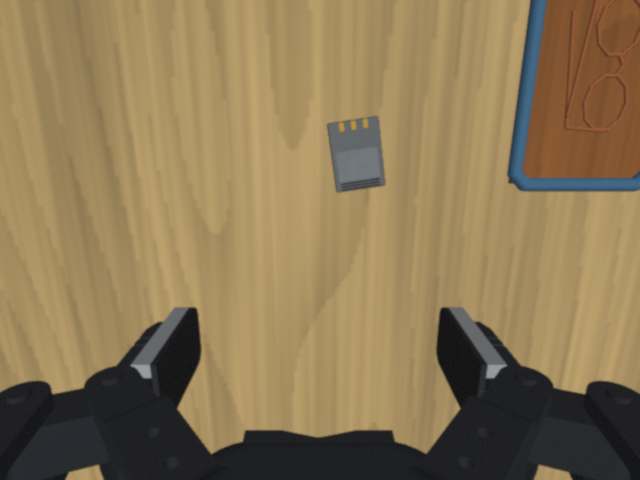

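Seen from the wrist, the wide pack is at (355,154) with its brass strips at the far (upper) end. The mask measures 45 x 61 mm, which fits. I'll descend and grip.

```bash
python3 -c "
from h import *
go([.5393,-.3067,.001],-82.5)"
```

```text
t 2.43 p [ 0.5039 -0.3452  0.2313] xhead -90.21 tilt(y) [ 0.  0. -1.] F [ 1.5 -0.6 -0.5] w 0.997
linear [-0.0386  0.2303  0.0352] dr [-0.01 -7.71 -0.01]
```

```bash
python3 -m crank '[{"linear":[-0.0386,0.03,0.0352],"dr":[0,-7.7,0],"hand":1},{"linear":[-0.0386,0.06,0.0352],"dr":[0,-7.7,0],"hand":1},{"linear":[-0.0386,0.09,0.0352],"dr":[0,-7.7,0],"hand":1},{"linear":[-0.0386,0.12,0.0352],"dr":[0,-7.7,0],"hand":1},{"linear":[-0.0386,0.15,0.0352],"dr":[0,-7.7,0],"hand":1},{"linear":[-0.0386,0.175,0.0352],"dr":[0,-7.7,0],"hand":1},{"linear":[-0.0386,0.195,0.0352],"dr":[0,-7.7,0],"hand":1},{"linear":[-0.0386,0.21,0.0352],"dr":[0,-7.7,0],"hand":1},{"linear":[-0.0386,0.22,0.0352],"dr":[0,-7.7,0],"hand":1},{"linear":[-0.0386,0.2295,0.0352],"dr":[0,-7.7,0],"hand":1}]' 40
python3 -m crank '[{"linear":[0,0,0],"dr":[0,0,0],"hand":0.4},{"linear":[0,0,0],"dr":[0,0,0],"hand":0},{"linear":[0,0,0],"dr":[0,0,0],"hand":-1},{"linear":[0,0,0],"dr":[0,0,0],"hand":-1},{"linear":[0,0,0],"dr":[0,0,0],"hand":-1},{"linear":[0,0,0],"dr":[0,0,0],"hand":-1},{"linear":[0,0,0],"dr":[0,0,0],"hand":-1},{"linear":[0,0,0],"dr":[0,0,0],"hand":-1},{"linear":[0,0,0],"dr":[0,0,0],"hand":-1}]'
python3 -c "
from h import *
st()"
```

```text
t: 3.27
eef_pos: [0.5372, -0.3098, 0.0009]
tool_rot: [-0.53, 0.531, -0.468, 0.468]
contact_force: [0.3, -0.2, 0.6]
gripper_width: 0.996
t: 4.02
eef_pos: [0.5393, -0.3087, 0.0032]
tool_rot: [0.531, -0.531, 0.466, -0.468]
contact_force: [-0.0, 0.3, 6.4]
gripper_width: 0.502
t 4.02 p [ 0.5393 -0.3087  0.0032] xhead -82.65 tilt(y) [ 0.002 -0.001 -1.   ] F [-0.   0.3  6.4] w 0.502
```

```bash
python3 -m crank '[{"linear":[0,-0.01,0],"dr":[0,0,0],"hand":-1},{"linear":[0,-0.03,0],"dr":[0,0,0],"hand":-1},{"linear":[0,-0.06,0],"dr":[0,0,0],"hand":-1},{"linear":[0,-0.09,0],"dr":[0,0,0],"hand":-1},{"linear":[0,-0.11,0],"dr":[0,0,0],"hand":-1},{"linear":[0,-0.12,0],"dr":[0,0,0],"hand":-1},{"linear":[0,-0.12,0],"dr":[0,0,0],"hand":-1}]'
python3 - <<'E'
from h import *
s,M=st(); im=bot.read_camera('wrist'); a=im.copy()
cv2.imwrite('pics/w2.png',im)
c=cam('wrist',s)
for t in ['wide_pack','wide_pack_contacts']:
    r=bot.place_of('wrist',t)
    for q in r[:1]:
        # ray in tool frame, plane: tool z=0 -> tool (x,y)
        p=bot.camera_params('wrist'); H=np.array(p['hand_eye']); d=H[:3,:3]@np.linalg.inv(np.array(p['K']))@[*q['xy'],1]; o=H[:3,3]
        # underside assumed at tool y=-0.002
        k=(0.0-o[1])/d[1]; print(t,q['xy'],round(q['score'],2),'tool pt if y=0',(o+k*d).round(4))
st()
E
```

```text
t: 4.6
eef_pos: [0.5396, -0.3087, 0.1246]
tool_rot: [0.531, -0.531, 0.465, -0.468]
contact_force: [-0.6, 0.2, -2.0]
gripper_width: 0.502
t 4.6 p [ 0.5396 -0.3087  0.1246] xhead -82.65 tilt(y) [ 0.004 -0.002 -1.   ] F [-0.6  0.2 -2. ] w 0.502
wide_pack [319.6, 296.1] 0.78 tool pt if y=0 [-0.0068  0.      0.0019]
wide_pack_contacts [318.3, 223.0] 0.8 tool pt if y=0 [-0.0358  0.      0.0014]
t 4.75 p [ 0.5372 -0.3077  0.1203] xhead -82.64 tilt(y) [-0.002  0.001 -1.   ] F [-0.7  0.2 -1.7] w 0.501
```

View pics/w2.png

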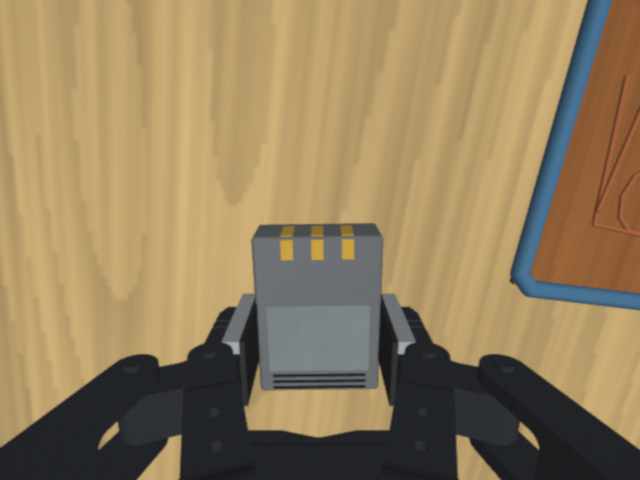

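The pack is held squarely in the pads: the brass end is at row 224 and the pack is centred at column 318. Next I go over to the wide dock, a little beyond it, so the camera can see it.

```bash
python3 -c "
from h import *
go([.62,-.10,.16],-4.5)"
```

```text
t 4.75 p [ 0.5372 -0.3077  0.1203] xhead -82.64 tilt(y) [-0.002  0.001 -1.   ] F [-0.7  0.2 -1.7] w 0.501
linear [-0.1955 -0.0397  0.1086] dr [ 6.000e-02 -7.814e+01 -1.500e-01]
```

```bash
python3 -m crank '[{"linear":[-0.010,-0.04,0.006],"dr":[0,-7,0],"hand":-1},{"linear":[-0.030,-0.04,0.017],"dr":[0,-14,0],"hand":-1},{"linear":[-0.052,-0.04,0.029],"dr":[0,-21,0],"hand":-1},{"linear":[-0.075,-0.04,0.041],"dr":[0,-28,0],"hand":-1},{"linear":[-0.1,-0.04,0.055],"dr":[0,-35,0],"hand":-1},{"linear":[-0.125,-0.04,0.07],"dr":[0,-42,0],"hand":-1},{"linear":[-0.15,-0.04,0.083],"dr":[0,-49,0],"hand":-1},{"linear":[-0.175,-0.04,0.097],"dr":[0,-56,0],"hand":-1},{"linear":[-0.190,-0.04,0.105],"dr":[0,-63,0],"hand":-1},{"linear":[-0.1955,-0.04,0.1086],"dr":[0,-70,0],"hand":-1}]'
python3 -m crank '[{"linear":[0,0,0],"dr":[0,-7,0],"hand":-1},{"linear":[0,0,0],"dr":[0,-8.1,0],"hand":-1},{"linear":[0,0,0],"dr":[0,-8.1,0],"hand":-1},{"linear":[0,0,0],"dr":[0,-8.1,0],"hand":-1}]'
python3 -c "
from h import *
look('wide_dock',[('wide_dock',0),('wide_dock_nest',.01),('wide_dock_contacts',.01)],'d1.png',.01)
for i in range(6):
  bot.read_camera('wrist');print(bot.get_obs()['eef_pos'].round(4))"
```

```text
t: 5.58
eef_pos: [0.6208, -0.0954, 0.16]
tool_rot: [0.704, -0.702, 0.075, -0.073]
contact_force: [0.5, 0.2, -1.7]
gripper_width: 0.503
t: 5.92
eef_pos: [0.6203, -0.101, 0.1606]
tool_rot: [0.707, -0.706, 0.03, -0.029]
contact_force: [-0.7, -0.8, -1.7]
gripper_width: 0.504
t 5.92 p [ 0.6203 -0.101   0.1606] xhead -4.78 tilt(y) [-0.002  0.    -1.   ] F [-0.7 -0.8 -1.7] w 0.504
wide_dock [([316.7, 125.9], 0.75, [0.5545, -0.0969])]
wide_dock_nest [([320.5, 124.3], 0.61, [0.5534, -0.0941])]
wide_dock_contacts [([315.6, 74.3], 0.97, [0.5208, -0.0947])]
mask 0.65 c [546.9 -97.6] size [76.4 95.9] long heading -4.8
[ 0.621  -0.1005  0.1619]
[ 0.621  -0.1004  0.1619]
[ 0.621  -0.1004  0.1619]
[ 0.621  -0.1004  0.1619]
[ 0.621  -0.1003  0.1619]
[ 0.621  -0.1003  0.1619]
```

View pics/d1.png

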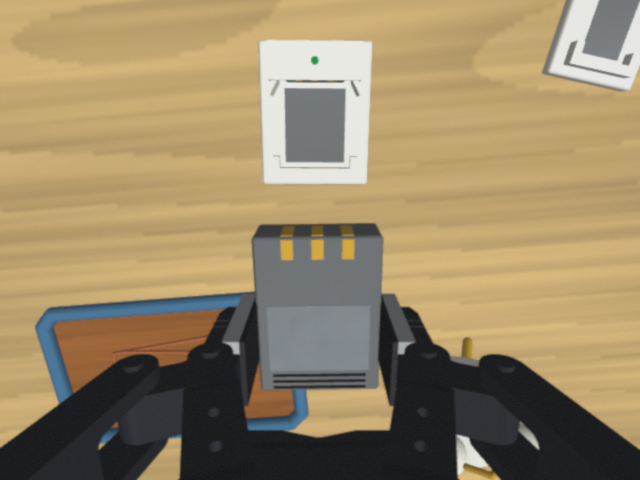

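Run:
```python
from h import *
s=bot.get_obs(); c=cam('wrist',s); print(s['eef_pos'])
im=cv2.imread('pics/d1.png')
g=cv2.cvtColor(im,cv2.COLOR_BGR2HSV)
m=((g[...,1]<40)&(g[...,2]>150)).astype(np.uint8); m[200:]=0; m[:,450:]=0; m[:,:200]=0
# edges: left/right columns at rows 120..180, bottom row at columns 280..350, top row
L=[(np.argwhere(m[r]).min(),r) for r in range(110,180,5)]; R=[(np.argwhere(m[r]).max()+1,r) for r in range(110,180,5)]
Bt=[(u,np.argwhere(m[:,u]).max()+1) for u in range(275,360,5)]; Tp=[(u,np.argwhere(m[:,u]).min()) for u in range(275,360,5)]
f=lambda P,z:np.array([atz(c,p,z)[:2] for p in P])
def fit(P,ax):
    a,b=np.polyfit(P[:,ax],P[:,1-ax],1); return a,b
for n,P,ax in [('L',f(L,.01),0),('R',f(R,.01),0),('Bot z.01',f(Bt,.01),1),('Bot z0',f(Bt,.0),1),('Top z.037',f(Tp,.037),1)]:
    a,b=fit(P,ax); x0=.55 if ax==0 else -.097
    print(n,'slope deg',np.degrees(np.arctan(a)).round(2),'val at mid',round(a*x0+b,4))
```

```text
[ 0.62103306 -0.10032385  0.16188374]
L slope deg -4.83 val at mid -0.135
R slope deg -4.77 val at mid -0.0595
Bot z.01 slope deg 4.6 val at mid 0.5963
Bot z0 slope deg 4.6 val at mid 0.5979
Top z.037 slope deg 5.5 val at mid 0.5051
```

```bash
python3 -c "
from h import *
go([.5755,-.0995,.045],-4.8,18)"
```

```text
t 6.47 p [ 0.621  -0.1003  0.1619] xhead -4.56 tilt(y) [ 0. -0. -1.] F [-0.   0.  -1.9] w 0.504
linear [-0.0455  0.1169 -0.0028] dr [ -0.03   0.24 -17.99]
```

```bash
python3 -m crank '[{"linear":[-0.005,0.012,0],"dr":[0,0.24,-2],"hand":-1},{"linear":[-0.01,0.024,0],"dr":[0,0.24,-4],"hand":-1},{"linear":[-0.015,0.038,-0.001],"dr":[0,0.24,-6],"hand":-1},{"linear":[-0.02,0.052,-0.001],"dr":[0,0.24,-8],"hand":-1},{"linear":[-0.025,0.066,-0.002],"dr":[0,0.24,-10],"hand":-1},{"linear":[-0.03,0.08,-0.002],"dr":[0,0.24,-12],"hand":-1},{"linear":[-0.035,0.094,-0.0028],"dr":[0,0.24,-14],"hand":-1},{"linear":[-0.04,0.106,-0.0028],"dr":[0,0.24,-16],"hand":-1},{"linear":[-0.0455,0.113,-0.0028],"dr":[0,0.24,-18],"hand":-1},{"linear":[-0.0455,0.117,-0.0028],"dr":[0,0.24,-18],"hand":-1}]'
python3 - <<'E'
from h import *
for n in ['side','wrist']:
    im=bot.read_camera(n); 
    if n=='side': im=cv2.resize(im[180:280,320:440],None,fx=5,fy=5,interpolation=cv2.INTER_CUBIC)
    cv2.imwrite(f'pics/i1{n}.png',im)
for i in range(4): bot.read_camera('wrist')
go([.5755,-.0995,.045],-4.8,18)
# predicted C corner
s=bot.get_obs();M=rot(s['tool_rot']).as_matrix(); C=s['eef_pos']+M@[-.0365,.002,0]; print('C',C, 'in dock',[(C-[.5495,-.0973,.01])@np.array(v) for v in ([.9965,-.0837,0],[.0837,.9965,0],[0,0,1])])
E
```

```text
t: 7.3
eef_pos: [0.5721, -0.0994, 0.0432]
tool_rot: [-0.693, 0.703, 0.08, 0.138]
contact_force: [-0.3, -0.8, -2.1]
gripper_width: 0.5
t 7.6 p [ 0.5771 -0.0995  0.0457] xhead -4.81 tilt(y) [ 0.31  -0.025 -0.951] F [-0.3  0.8 -1.2] w 0.501
linear [-0.0017  0.0002 -0.0001] dr [-0.05 -0.01  0.1 ]
C [ 0.54313691 -0.09663462  0.03249327] in dock [np.float64(-0.006396511120028633), np.float64(0.00013046469237208442), np.float64(0.022493266731718954)]
```

View pics/i1wrist.png

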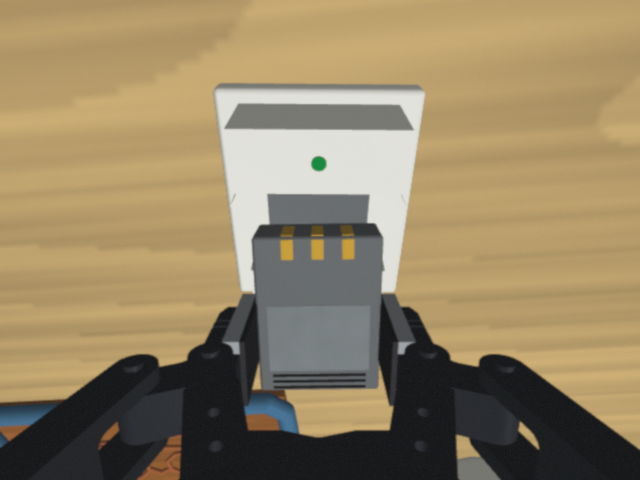

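Run:
```python
from h import *
c=cam('wrist'); u=np.array([.9965,-.0837])
for n,p,z,x in [('front',(319,194.5),.037,-.026),('back',(319,128.5),.037,-.048),('LED',(319,163),.037,0),('backbase',(319,104),.01,-.048),('plateback bottom',(319,85),0,-.048)]:
    X=atz(c,p,z)[:2]; print(n,((X-[.5495,-.0973])@u).round(4),'expected',x,'lat',((X-[.5495,-.0973])@[.0837,.9965]).round(4))
```

```text
front -0.0186 expected -0.026 lat 0.0001
back -0.0415 expected -0.048 lat 0.0001
LED -0.0301 expected 0 lat 0.0001
backbase -0.041 expected -0.048 lat 0.0002
plateback bottom -0.0452 expected -0.048 lat 0.0002
```

```bash
python3 -m crank '[{"linear":[0.0005,0.003,0],"dr":[0,0,0],"hand":-1},{"linear":[-0.001,0.006,0],"dr":[0,0,0],"hand":-1},{"linear":[-0.0017,0.0084,0],"dr":[0,0,0],"hand":-1},{"linear":[-0.0025,0.0115,0],"dr":[0,0,0],"hand":-1},{"linear":[-0.003,0.014,0],"dr":[0,0,0],"hand":-1},{"linear":[-0.0034,0.0168,0],"dr":[0,0,0],"hand":-1},{"linear":[-0.0034,0.0168,0],"dr":[0,0,0],"hand":-1},{"linear":[-0.0034,0.0168,0],"dr":[0,0,0],"hand":-1}]' | egrep 'eef|force'
python3 -m crank '[{"linear":[-0.0003,0.001,0],"dr":[0,0,0],"hand":-1},{"linear":[-0.0005,0.0015,0],"dr":[0,0,0],"hand":-1},{"linear":[-0.0005,0.0015,0],"dr":[0,0,0],"hand":-1}]' | egrep 'eef|force'
python3 -m crank '[{"linear":[-0.0003,0.001,0],"dr":[0,0,0],"hand":-1},{"linear":[-0.0005,0.0015,0],"dr":[0,0,0],"hand":-1},{"linear":[-0.0005,0.0015,0],"dr":[0,0,0],"hand":-1}]' | egrep 'eef|force'
```

```text
eef_pos: [0.5773, -0.0995, 0.0275]
contact_force: [-0.4, 0.2, -1.5]
eef_pos: [0.5773, -0.0996, 0.0262]
contact_force: [-0.5, 0.3, -1.8]
eef_pos: [0.5773, -0.0996, 0.0245]
contact_force: [0.1, 0.8, -2.2]
```

```bash
for i in 1; do python3 -m crank '[{"linear":[-0.0003,0.001,0],"dr":[0,0,0],"hand":-1},{"linear":[-0.0003,0.001,0],"dr":[0,0,0],"hand":-1}]' | egrep 'eef|force'
python3 -m crank '[{"linear":[-0.0003,0.001,0],"dr":[0,0,0],"hand":-1},{"linear":[-0.0003,0.001,0],"dr":[0,0,0],"hand":-1}]' | egrep 'eef|force'; python3 -m crank '[{"linear":[-0.0003,0.001,0],"dr":[0,0,0],"hand":-1},{"linear":[-0.0003,0.001,0],"dr":[0,0,0],"hand":-1}]' | egrep 'eef|force'; done
```

```text
eef_pos: [0.5775, -0.0997, 0.0236]
contact_force: [0.1, -0.5, 0.9]
eef_pos: [0.5779, -0.0998, 0.0231]
contact_force: [-2.2, -0.1, 7.9]
eef_pos: [0.5784, -0.1, 0.0225]
contact_force: [-2.8, -0.0, 10.1]
```

```bash
python3 -m crank '[{"linear":[0.0006,-0.0019,0],"dr":[0,0,0],"hand":-1},{"linear":[-0.001,-0.0024,0],"dr":[0,0,0],"hand":-1},{"linear":[-0.003,-0.0031,0],"dr":[0,0,0],"hand":-1},{"linear":[-0.005,-0.0037,0],"dr":[0,0,0],"hand":-1},{"linear":[-0.007,-0.0044,0],"dr":[0,0,0],"hand":-1},{"linear":[-0.007,-0.0044,0],"dr":[0,0,0],"hand":-1}]' | egrep 'eef|force'
python3 -m crank '[{"linear":[-0.001,-0.0003,0],"dr":[0,0,0],"hand":-1},{"linear":[-0.0019,-0.0006,0],"dr":[0,0,0],"hand":-1},{"linear":[-0.0019,-0.0006,0],"dr":[0,0,0],"hand":-1}]' | egrep 'eef|force'
python3 -m crank '[{"linear":[-0.001,-0.0003,0],"dr":[0,0,0],"hand":-1},{"linear":[-0.0019,-0.0006,0],"dr":[0,0,0],"hand":-1},{"linear":[-0.0019,-0.0006,0],"dr":[0,0,0],"hand":-1}]' | egrep 'eef|force'
```

```text
eef_pos: [0.5686, -0.0989, 0.0232]
contact_force: [-0.3, 0.4, -1.1]
eef_pos: [0.5672, -0.0988, 0.0234]
contact_force: [-0.7, -0.4, -1.5]
eef_pos: [0.5652, -0.0987, 0.0234]
contact_force: [-0.6, -0.5, -0.8]
```

```bash
for i in 1; do python3 -m crank '[{"linear":[-0.001,-0.0003,0],"dr":[0,0,0],"hand":-1},{"linear":[-0.0019,-0.0006,0],"dr":[0,0,0],"hand":-1},{"linear":[-0.0019,-0.0006,0],"dr":[0,0,0],"hand":-1}]' | egrep 'eef|force'
python3 -m crank '[{"linear":[-0.001,-0.0003,0],"dr":[0,0,0],"hand":-1},{"linear":[-0.0019,-0.0006,0],"dr":[0,0,0],"hand":-1},{"linear":[-0.0019,-0.0006,0],"dr":[0,0,0],"hand":-1}]' | egrep 'eef|force'
python3 -m crank '[{"linear":[-0.001,-0.0003,0],"dr":[0,0,0],"hand":-1},{"linear":[-0.0019,-0.0006,0],"dr":[0,0,0],"hand":-1},{"linear":[-0.0019,-0.0006,0],"dr":[0,0,0],"hand":-1}]' | egrep 'eef|force'; done
```

```text
eef_pos: [0.5632, -0.0985, 0.0234]
contact_force: [0.1, 0.0, -1.8]
eef_pos: [0.5624, -0.0984, 0.0238]
contact_force: [4.0, -0.7, -3.6]
eef_pos: [0.5602, -0.0982, 0.0238]
contact_force: [4.4, -1.2, -2.1]
```

```bash
for i in 1; do python3 -m crank '[{"linear":[-0.001,-0.0003,0],"dr":[0,0,0],"hand":-1},{"linear":[-0.0019,-0.0006,0],"dr":[0,0,0],"hand":-1},{"linear":[-0.0019,-0.0006,0],"dr":[0,0,0],"hand":-1}]' | egrep 'eef|force'
python3 -m crank '[{"linear":[-0.001,-0.0003,0],"dr":[0,0,0],"hand":-1},{"linear":[-0.0021,-0.0007,0],"dr":[0,0,0],"hand":-1},{"linear":[-0.0021,-0.0007,0],"dr":[0,0,0],"hand":-1}]' | egrep 'eef|force'; done
python3 -c "
from h import *
for i in range(3): bot.read_camera('wrist')
s,M=st(); print(M.round(3)); print('C',s['eef_pos']+M@[-.0365,.002,0])"
```

```text
eef_pos: [0.5584, -0.098, 0.0239]
contact_force: [5.5, -1.3, -4.1]
eef_pos: [0.5566, -0.0978, 0.024]
contact_force: [6.5, -1.9, -4.9]
t 11.67 p [ 0.5567 -0.0978  0.024 ] xhead -4.8 tilt(y) [ 0.31  -0.025 -0.95 ] F [ 7.5 -1.3 -3.3] w 0.503
[[ 0.947  0.31   0.083]
 [-0.08  -0.025  0.997]
 [ 0.311 -0.95   0.001]]
C [ 0.52273781 -0.09499515  0.01076729]
```

```bash
python3 -m crank '[{"linear":[-0.0008,0.0011,0],"dr":[0,0,2],"hand":-1},{"linear":[-0.0016,0.0021,0],"dr":[0,0,4],"hand":-1},{"linear":[-0.0024,0.0032,0],"dr":[0,0,6],"hand":-1},{"linear":[-0.0034,0.0043,0],"dr":[0,0,8],"hand":-1},{"linear":[-0.0043,0.0053,0],"dr":[0,0,10],"hand":-1},{"linear":[-0.0052,0.0064,0],"dr":[0,0,12],"hand":-1},{"linear":[-0.0052,0.0064,0],"dr":[0,0,12],"hand":-1}]' | egrep 'eef|force'
python3 - <<'E'
from h import *
im=bot.read_camera('side'); cv2.imwrite('pics/s2.png',cv2.resize(im[180:280,310:450],None,fx=5,fy=5,interpolation=cv2.INTER_CUBIC))
s,M=st(); print(M.round(3)); print('C',s['eef_pos']+M@[-.0365,.002,0])
E
```

```text
eef_pos: [0.5557, -0.0974, 0.0165]
contact_force: [7.2, 0.2, -1.8]
t 12.3 p [ 0.5553 -0.0974  0.0164] xhead -4.82 tilt(y) [ 0.109 -0.007 -0.994] F [ 7.1 -0.6 -1.9] w 0.508
[[ 0.991  0.109  0.084]
 [-0.084 -0.007  0.996]
 [ 0.109 -0.994  0.002]]
C [ 0.51935137 -0.09434119  0.01048723]
```

View pics/s2.png

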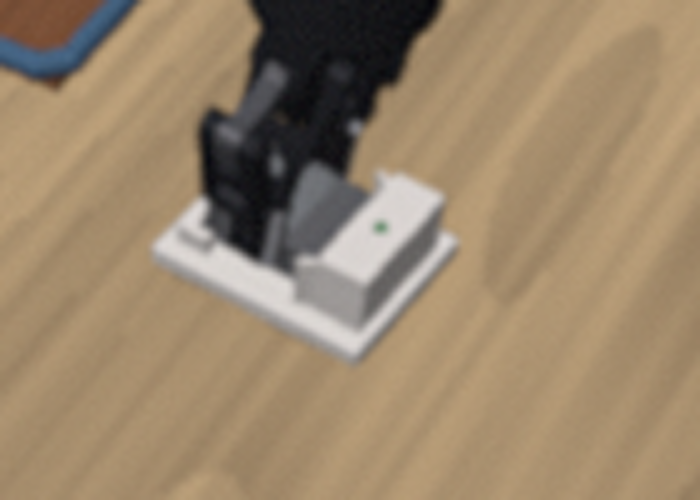

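The side view shows the pack's contact end under the cover and its tail just above the sill, between the cheeks. I'll push back a touch more, then lay it flat.

```bash
python3 -m crank '[{"linear":[-0.0015,-0.0002,0],"dr":[0,0,0],"hand":-1},{"linear":[-0.0020,-0.0002,0],"dr":[0,0,0],"hand":-1},{"linear":[-0.0022,0.0008,0],"dr":[0,0,1.6],"hand":-1},{"linear":[-0.0024,0.0018,0],"dr":[0,0,3.2],"hand":-1},{"linear":[-0.0026,0.0028,0],"dr":[0,0,4.8],"hand":-1},{"linear":[-0.0027,0.0035,0],"dr":[0,0,6.3],"hand":-1},{"linear":[-0.0027,0.0035,0],"dr":[0,0,6.3],"hand":-1},{"linear":[-0.0027,0.0035,0],"dr":[0,0,6.3],"hand":-1}]' | egrep 'eef|force'
python3 -c "
from h import *
s,M=st(); print('C',s['eef_pos']+M@[-.0365,.002,0])"
```

```text
eef_pos: [0.5532, -0.0972, 0.0133]
contact_force: [6.4, 0.2, 1.8]
t 12.97 p [ 0.5532 -0.0972  0.0133] xhead -4.79 tilt(y) [ 0.     0.001 -1.   ] F [6.4 0.2 1.8] w 0.503
C [ 0.51677989 -0.09417548  0.01124459]
```

```bash
python3 -m crank '[{"linear":[0,0.0008,0],"dr":[0,0,0],"hand":-1},{"linear":[0,0.0008,0],"dr":[0,0,0],"hand":-1}]' | egrep 'eef|force'
python3 -m crank '[{"linear":[0,0,0],"dr":[0,0,0],"hand":0.15},{"linear":[0,0,0],"dr":[0,0,0],"hand":0.3},{"linear":[0,0,0],"dr":[0,0,0],"hand":0.45},{"linear":[0,0,0],"dr":[0,0,0],"hand":0.5},{"linear":[0,0,0],"dr":[0,0,0],"hand":0.5},{"linear":[0,0,0],"dr":[0,0,0],"hand":0.5}]' | egrep 'eef|force|width'
python3 -m crank '[{"linear":[0,-0.01,0],"dr":[0,0,0],"hand":0.5},{"linear":[0,-0.03,0],"dr":[0,0,0],"hand":0.5},{"linear":[0,-0.06,0],"dr":[0,0,0],"hand":0.5},{"linear":[0.01,-0.1,0],"dr":[0,0,0],"hand":0.5},{"linear":[0.03,-0.13,0],"dr":[0,0,0],"hand":0.6},{"linear":[0.05,-0.15,0],"dr":[0,0,0],"hand":1},{"linear":[0.06,-0.15,0],"dr":[0,0,0],"hand":1},{"linear":[0.06,-0.15,0],"dr":[0,0,0],"hand":1}]' | egrep 'eef|force|width'
python3 -c "
from h import *
look('wide_pack',[('wide_pack_contacts',.01),('wide_dock_contacts',.01),('wide_pack',.01)],'w3.png',.028)
im=cv2.imread('pics/w3.png'); cv2.imwrite('pics/w3c.png',cv2.resize(im[:240,200:440],None,fx=2.5,fy=2.5))"
```

```text
eef_pos: [0.5532, -0.0972, 0.0132]
contact_force: [3.9, -0.1, 9.6]
eef_pos: [0.5496, -0.0973, 0.0109]
contact_force: [-0.6, -0.6, 0.7]
gripper_width: 0.748
eef_pos: [0.6133, -0.1026, 0.1629]
contact_force: [-0.0, 0.5, 0.5]
gripper_width: 0.999
t 14.3 p [ 0.6133 -0.1026  0.1629] xhead -4.81 tilt(y) [-0.001  0.001 -1.   ] F [-0.   0.5  0.5] w 0.999
wide_pack_contacts [([318.4, 85.6], 0.97, [0.5212, -0.0948])]
wide_dock_contacts [([317.6, 85.4], 0.58, [0.521, -0.0953])]
wide_pack [([318.3, 133.9], 0.7, [0.5531, -0.0976])]
mask 0.59 c [554.  -97.8] size [44.7 56.9] long heading -4.7
```

View pics/w3c.png

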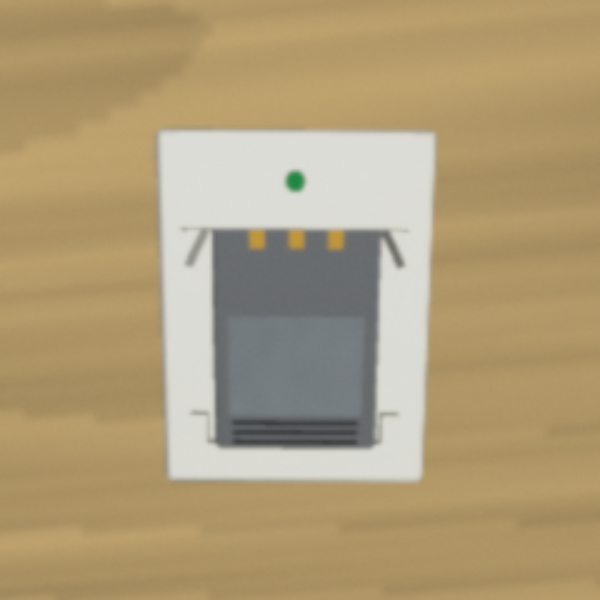

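Run:
```python
from h import *
c=cam('wrist'); h=np.radians(-4.8); u=np.array([np.cos(h),np.sin(h),0]); v=np.array([-u[1],u[0],0])
im=cv2.imread('pics/w3.png'); g=im.astype(int).sum(2)/3
print('col profile rows 170-195',[int(x) for x in g[168:196,318]])
N=np.array([.5496,-.0976,.01])
for n,x,z in [('plate edge',.048,0),('cover edge',-.026,.027),('sill in top',.0303,.008),('tail top flat',.0303,.018),('tail top if on sill',.0315,.026),('sill outer',.0363,.008)]:
    print(n,proj(c,N+u*x+[0,0,z]).round(1))
print('meas plate edge row ~191.6, cover edge 92, tail',446/2.5)
for r in (250,350,420):
    row=g[int(r/2.5),:]; print(r,'half widths',[i for i in range(260,380) if row[i]<140][0],[i for i in range(260,380) if row[i]<140][-1])
for x,z in [(-.02,.018),(.0295,.018),(.0295,.026)]: print([proj(c,N+u*x+v*s*.022+[0,0,z]).round(1) for s in(1,-1)])
```

```text
col profile rows 170-195 [81, 66, 83, 90, 63, 67, 93, 92, 66, 76, 108, 159, 204, 215, 216, 216, 216, 216, 216, 216, 217, 216, 211, 191, 159, 146, 144, 145]
plate edge [318.4 204.2]
cover edge [318.4  95.5]
sill in top [318.4 181.8]
tail top flat [318.4 183.9]
tail top if on sill [318.4 187.5]
sill outer [318.4 190.2]
meas plate edge row ~191.6, cover edge 92, tail 178.4
250 half widths 285 379
350 half widths 286 349
420 half widths 286 349
[array([352.5, 106.2]), array([284.4, 106.2])]
[array([350.8, 182.7]), array([286.1, 182.7])]
[array([351.7, 184.5]), array([285.2, 184.5])]
```

Run:
```python
from h import *
for i in range(3): im=bot.read_camera('wrist')
s,M=st(); print(M.round(4)[:,1]); c=cam('wrist',s); cv2.imwrite('pics/w4.png',im)
g=im.astype(int).sum(2)/3
col=g[:,318]; e=np.diff(col); print('edges',[(i,int(e[i])) for i in range(20,230) if abs(e[i])>12])
h=np.radians(-4.8); u=np.array([np.cos(h),np.sin(h)])
for i in range(20,230):
    if abs(e[i])>25: print(i+.5,[((atz(c,(318,i+.5),z)[:2]-[.5496,-.0976])@u).round(4) for z in (.01,.018,.028,.037)])
for n in ('side','top'):
    bot.read_camera(n); C=cam(n)
    for t in('wide_pack','wide_pack_contacts','wide_dock_contacts'):
        print(n,t,[(np.round(a['xy'],1).tolist(),round(a['score'],2),atz(C,a['xy'],.01)[:2].round(4).tolist()) for a in bot.place_of(n,t)[:1]])
im=bot.read_camera('side'); cv2.imwrite('pics/s3.png',cv2.resize(im[190:270,325:415],None,fx=6,fy=6,interpolation=cv2.INTER_CUBIC))
```

```text
t 14.7 p [ 0.6097 -0.1025  0.1602] xhead -4.77 tilt(y) [-0.007  0.001 -1.   ] F [ 0.1 -0.3  0.2] w 0.998
[-0.0066  0.0011 -1.    ]
edges [(58, 12), (59, 28), (60, 20), (74, -17), (75, -62), (76, -50), (82, 26), (83, 52), (84, 46), (98, -39), (99, -26), (106, -14), (173, -13), (174, -13), (175, -32), (177, 22), (179, -16), (180, 19), (182, -18), (184, 35), (185, 47), (186, 50), (187, 13), (197, -16), (198, -27), (199, -19)]
59.5 [np.float64(-0.0493), np.float64(-0.0482), np.float64(-0.0469), np.float64(-0.0457)]
75.5 [np.float64(-0.0393), np.float64(-0.0385), np.float64(-0.0375), np.float64(-0.0366)]
76.5 [np.float64(-0.0386), np.float64(-0.0379), np.float64(-0.0369), np.float64(-0.036)]
82.5 [np.float64(-0.0349), np.float64(-0.0342), np.float64(-0.0333), np.float64(-0.0326)]
83.5 [np.float64(-0.0342), np.float64(-0.0336), np.float64(-0.0327), np.float64(-0.032)]
84.5 [np.float64(-0.0336), np.float64(-0.0329), np.float64(-0.0321), np.float64(-0.0314)]
98.5 [np.float64(-0.0246), np.float64(-0.0242), np.float64(-0.0237), np.float64(-0.0233)]
99.5 [np.float64(-0.0239), np.float64(-0.0236), np.float64(-0.0231), np.float64(-0.0227)]
175.5 [np.float64(0.028), np.float64(0.027), np.float64(0.0257), np.float64(0.0245)]
184.5 [np.float64(0.0346), np.float64(0.0333), np.float64(0.0318), np.float64(0.0304)]
185.5 [np.float64(0.0353), np.float64(0.0341), np.float64(0.0325), np.float64(0.0311)]
186.5 [np.float64(0.036), np.float64(0.0348), np.float64(0.0332), np.float64(0.0318)]
198.5 [np.float64(0.0449), np.float64(0.0434), np.float64(0.0415), np.float64(0.0398)]
side wide_pack []
side wide_pack_contacts [([379.1, 233.9], 0.89, [0.525, -0.0913])]
side wide_dock_contacts [([378.4, 233.5], 0.68, [0.5267, -0.0916])]
top wide_pack [([363.6, 260.2], 0.75, [0.5482, -0.1039])]
top wide_pack_contacts [([359.5, 269.4], 0.76, [0.5261, -0.094])]
top wide_dock_contacts [([358.6, 271.1], 0.87, [0.522, -0.0918])]
```

View pics/s3.png

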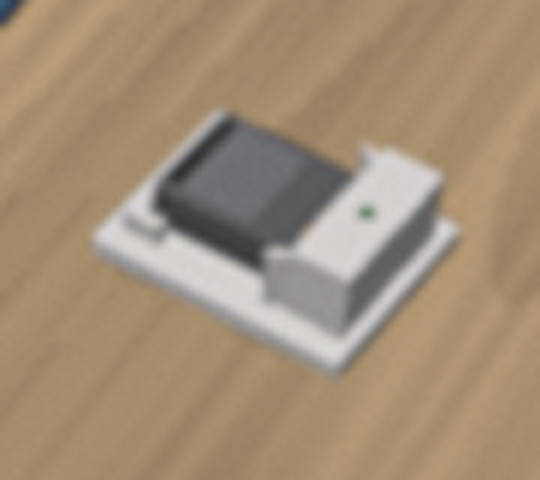

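The side crop shows the wide pack lying flat in its dock, brass end under the cover and tail inside the cheeks (bottom edge parallel to the plate). Next is the narrow pack.

```bash
python3 -c "
from h import *
go([.495,.275,.22],-43)"
```

```text
t 15.15 p [ 0.6107 -0.1025  0.1609] xhead -4.78 tilt(y) [-0.005  0.001 -1.   ] F [ 0.3  0.3 -0.1] w 1.0
linear [-0.147  -0.0581  0.3666] dr [ 0.06 38.22 -0.3 ]
```

```bash
python3 -m crank '[{"linear":[-0.005,-0.02,0.015],"dr":[0,4,-0.3],"hand":1},{"linear":[-0.02,-0.04,0.05],"dr":[0,8,-0.3],"hand":1},{"linear":[-0.035,-0.058,0.09],"dr":[0,12,-0.3],"hand":1},{"linear":[-0.05,-0.058,0.13],"dr":[0,16,-0.3],"hand":1},{"linear":[-0.066,-0.058,0.165],"dr":[0,20,-0.3],"hand":1},{"linear":[-0.082,-0.058,0.205],"dr":[0,24,-0.3],"hand":1},{"linear":[-0.098,-0.058,0.245],"dr":[0,28,-0.3],"hand":1},{"linear":[-0.114,-0.058,0.285],"dr":[0,32,-0.3],"hand":1},{"linear":[-0.13,-0.058,0.325],"dr":[0,36,-0.3],"hand":1},{"linear":[-0.147,-0.058,0.3666],"dr":[0,38.2,-0.3],"hand":1}]' | egrep 'eef'
python3 -c "
from h import *
for i in range(4): bot.read_camera('wrist')
look('narrow_pack',[('narrow_pack',0),('narrow_pack_contacts',0)],'n1.png')"
```

```text
eef_pos: [0.4978, 0.265, 0.2201]
t 16.18 p [0.4978 0.2649 0.22  ] xhead -42.73 tilt(y) [-0.    -0.001 -1.   ] F [ 0.2 -0.8 -0.2] w 0.996
narrow_pack [([323.7, 131.5], 0.58, [0.4574, 0.3094])]
narrow_pack_contacts [([322.6, 93.4], 0.57, [0.4339, 0.3298])]
mask 0.66 c [456.6 311.5] size [27.8 59.7] long heading -41.9
```

```bash
python3 -c "
from h import *
go([.4577,.3105,.0025],-41.9)"
```

```text
t 16.38 p [0.4995 0.2613 0.2196] xhead -43.14 tilt(y) [-0.001 -0.002 -1.   ] F [ 0.3 -0.5 -0.3] w 0.996
linear [-0.0643  0.217   0.0077] dr [ 0.1  -1.24  0.05]
```

View pics/n1.png

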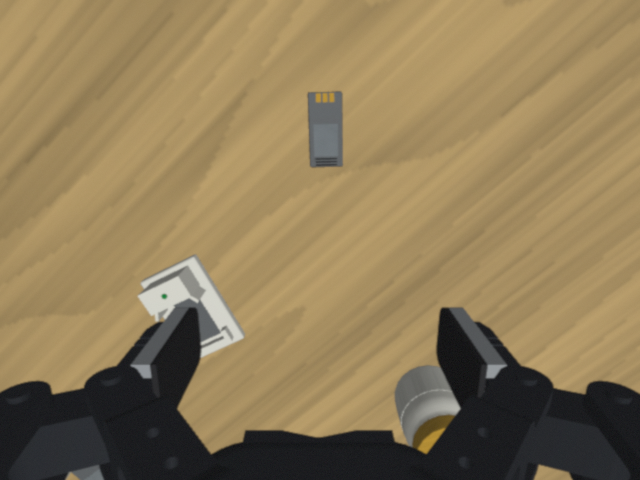

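The wrist view has the narrow pack at (325,130), brass end at the top, with nothing near it. The pose readings scatter by a few mm, so I'll go lower and look again.

```bash
python3 -m crank '[{"linear":[-0.01,0.02,0.001],"dr":[0,-1.2,0],"hand":1},{"linear":[-0.025,0.04,0.003],"dr":[0,-1.2,0],"hand":1},{"linear":[-0.04,0.065,0.005],"dr":[0,-1.2,0],"hand":1},{"linear":[-0.05,0.09,0.007],"dr":[0,-1.2,0],"hand":1},{"linear":[-0.058,0.115,0.007],"dr":[0,-1.2,0],"hand":1},{"linear":[-0.062,0.13,0.007],"dr":[0,-1.2,0],"hand":1},{"linear":[-0.062,0.14,0.007],"dr":[0,-1.2,0],"hand":1},{"linear":[-0.062,0.14,0.007],"dr":[0,-1.2,0],"hand":1},{"linear":[-0.062,0.14,0.007],"dr":[0,-1.2,0],"hand":1}]' | egrep 'eef'
python3 - <<'E'
from h import *
for i in range(6):
    bot.read_camera('wrist'); print(np.array(bot.get_obs()['eef_pos']).round(4))
look('narrow_pack',[('narrow_pack_contacts',0)],'n2.png')
st()
E
```

```text
eef_pos: [0.4589, 0.3095, 0.0799]
[0.4593 0.31   0.0806]
[0.4594 0.3103 0.0809]
[0.4593 0.3104 0.081 ]
[0.4592 0.3105 0.081 ]
[0.459  0.3105 0.0808]
[0.4588 0.3105 0.0807]
t 17.43 p [0.4588 0.3105 0.0807] xhead -41.82 tilt(y) [ 0.001 -0.    -1.   ] F [-0.2 -0.  -0.2] w 1.003
narrow_pack_contacts [([314.8, 187.5], 0.84, [0.4324, 0.3325])]
mask 0.9 c [455.4 312.9] size [28.8 62.3] long heading -40.8
t 17.58 p [0.4583 0.3105 0.0802] xhead -41.79 tilt(y) [ 0.    -0.001 -1.   ] F [-0.  -0.3 -0.4] w 1.002
```

```bash
python3 -m crank '[{"linear":[0,0.015,0],"dr":[0,-0.6,0],"hand":0.8},{"linear":[0,0.03,0],"dr":[0,-0.6,0],"hand":0.6},{"linear":[0,0.045,0],"dr":[0,-0.6,0],"hand":0.5},{"linear":[0,0.06,0],"dr":[0,-0.6,0],"hand":0.4},{"linear":[0,0.07,0],"dr":[0,-0.6,0],"hand":0.4},{"linear":[0,0.075,0],"dr":[0,-0.6,0],"hand":0.4},{"linear":[0,0.0775,0],"dr":[0,-0.6,0],"hand":0.4},{"linear":[0,0.0775,0],"dr":[0,-0.6,0],"hand":0.4}]' 40 | egrep 'eef|force|width'
python3 -m crank '[{"linear":[0,0,0],"dr":[0,0,0],"hand":0},{"linear":[0,0,0],"dr":[0,0,0],"hand":-0.3},{"linear":[0,0,0],"dr":[0,0,0],"hand":-0.5},{"linear":[0,0,0],"dr":[0,0,0],"hand":-1},{"linear":[0,0,0],"dr":[0,0,0],"hand":-1},{"linear":[0,0,0],"dr":[0,0,0],"hand":-1},{"linear":[0,0,0],"dr":[0,0,0],"hand":-1},{"linear":[0,0,0],"dr":[0,0,0],"hand":-1}]'| egrep 'eef|force|width'
python3 -m crank '[{"linear":[0,-0.01,0],"dr":[0,0,0],"hand":-1},{"linear":[0,-0.03,0],"dr":[0,0,0],"hand":-1},{"linear":[0,-0.06,0],"dr":[0,0,0],"hand":-1},{"linear":[0,-0.09,0],"dr":[0,0,0],"hand":-1},{"linear":[0,-0.12,0],"dr":[0,0,0],"hand":-1},{"linear":[0,-0.15,0],"dr":[0,0,0],"hand":-1},{"linear":[0,-0.16,0],"dr":[0,0,0],"hand":-1},{"linear":[0,-0.16,0],"dr":[0,0,0],"hand":-1}]'| egrep 'eef|force|width'
python3 - <<'E'
from h import *
im=bot.read_camera('wrist'); cv2.imwrite('pics/n3.png',im)
p=bot.camera_params('wrist'); H=np.array(p['hand_eye'])
for t in ['narrow_pack','narrow_pack_contacts']:
    for q in bot.place_of('wrist',t)[:1]:
        d=H[:3,:3]@np.linalg.inv(np.array(p['K']))@[*q['xy'],1]; o=H[:3,3]; k=(.002-o[1])/d[1]; print(t,q['xy'],round(q['score'],2),(o+k*d).round(4))
go([.57,.085,.16],-15)
E
```

```text
eef_pos: [0.458, 0.3104, 0.0022]
contact_force: [0.1, -1.0, -0.8]
gripper_width: 0.702
eef_pos: [0.4586, 0.3108, 0.0032]
contact_force: [-1.3, -0.2, 7.0]
gripper_width: 0.314
eef_pos: [0.4594, 0.3117, 0.1655]
contact_force: [-1.0, 0.4, -0.8]
gripper_width: 0.314
narrow_pack [315.8, 303.5] 0.82 [-0.0019  0.002  -0.0003]
narrow_pack_contacts [318.5, 228.1] 0.58 [-0.0325  0.002   0.0008]
t 19.73 p [0.4574 0.3095 0.1609] xhead -41.19 tilt(y) [-0.002 -0.003 -1.   ] F [ 0.2  0.1 -1.6] w 0.313
linear [ 0.2326  0.0013 -0.0948] dr [  0.19 -26.19  -0.04]
```

View pics/n3.png

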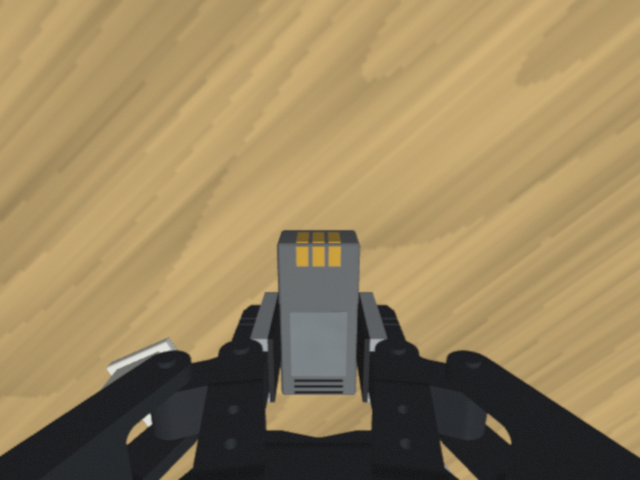

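Narrow pack is held squarely (columns 279–359, brass end at row 231). I'll move over to the narrow dock and look at it.

```bash
python3 -m crank '[{"linear":[0.012,0,-0.005],"dr":[0,-3,0],"hand":-1},{"linear":[0.035,0,-0.015],"dr":[0,-6,0],"hand":-1},{"linear":[0.063,0,-0.026],"dr":[0,-9,0],"hand":-1},{"linear":[0.091,0,-0.037],"dr":[0,-12,0],"hand":-1},{"linear":[0.12,0,-0.049],"dr":[0,-15,0],"hand":-1},{"linear":[0.15,0,-0.061],"dr":[0,-18,0],"hand":-1},{"linear":[0.18,0,-0.074],"dr":[0,-21,0],"hand":-1},{"linear":[0.205,0,-0.084],"dr":[0,-24,0],"hand":-1},{"linear":[0.225,0,-0.092],"dr":[0,-26,0],"hand":-1},{"linear":[0.2326,0,-0.0948],"dr":[0,-26,0],"hand":-1}]' | egrep eef
python3 - <<'E'
from h import *
for i in range(6): bot.read_camera('wrist')
look('narrow_dock',[('narrow_dock',0),('narrow_dock_nest',.01),('narrow_dock_contacts',.01)],'d2.png',.01)
st()
E
```

```text
eef_pos: [0.571, 0.0812, 0.1598]
t 20.87 p [0.5696 0.0883 0.1622] xhead -15.02 tilt(y) [-0.001 -0.    -1.   ] F [-0.7  0.7 -1.1] w 0.318
narrow_dock [([312.1, 120.2], 0.77, [0.5011, 0.102])]
narrow_dock_nest [([313.8, 117.4], 0.57, [0.4996, 0.1038])]
narrow_dock_contacts [([313.8, 75.7], 0.78, [0.4734, 0.1109])]
mask 0.82 c [494.7 103.9] size [60.3 95.5] long heading -15.9
t 21.12 p [0.5705 0.0868 0.1626] xhead -15.11 tilt(y) [-0.    -0.001 -1.   ] F [-0.  -0.6 -0.4] w 0.313
```

View pics/d2.png

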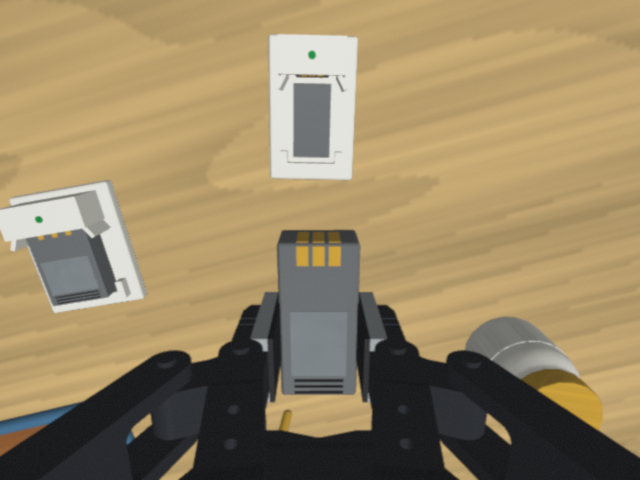

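```bash
python3 -c "
from h import *
go([.5232,.0958,.043],-15.7,18)"
```

```text
t 21.12 p [0.5705 0.0868 0.1626] xhead -15.11 tilt(y) [-0.    -0.001 -1.   ] F [-0.  -0.6 -0.4] w 0.313
linear [-0.048   0.1196 -0.0035] dr [ -0.03   0.59 -18.  ]
```

```bash
python3 -m crank '[{"linear":[-0.005,0.012,0],"dr":[0,0.6,-2],"hand":-1},{"linear":[-0.01,0.024,0],"dr":[0,0.6,-4],"hand":-1},{"linear":[-0.015,0.038,-0.001],"dr":[0,0.6,-6],"hand":-1},{"linear":[-0.02,0.052,-0.001],"dr":[0,0.6,-8],"hand":-1},{"linear":[-0.025,0.066,-0.002],"dr":[0,0.6,-10],"hand":-1},{"linear":[-0.03,0.08,-0.002],"dr":[0,0.6,-12],"hand":-1},{"linear":[-0.036,0.094,-0.003],"dr":[0,0.6,-14],"hand":-1},{"linear":[-0.042,0.106,-0.0035],"dr":[0,0.6,-16],"hand":-1},{"linear":[-0.048,0.116,-0.0035],"dr":[0,0.6,-18],"hand":-1},{"linear":[-0.048,0.1196,-0.0035],"dr":[0,0.6,-18],"hand":-1}]' | egrep 'eef|force'
python3 - <<'E'
from h import *
for i in range(6): im=bot.read_camera('wrist')
cv2.imwrite('pics/i2.png',im)
go([.5232,.0958,.043],-15.7,18)
g=im.astype(int).sum(2)/3
for n,a,b in [('col319',g[60:235,319],60)]+[(f'row{r}',g[r,180:460],180) for r in(145,160,210,260)]:
    e=np.diff(a); print(n,[(i+b,int(e[i])) for i in range(len(e)) if abs(e[i])>22])
E
```

```text
eef_pos: [0.5202, 0.0962, 0.0414]
contact_force: [-0.7, -0.1, -1.9]
t 22.25 p [0.5249 0.095  0.0437] xhead -15.89 tilt(y) [ 0.299 -0.083 -0.951] F [-0.7 -0.7 -0.7] w 0.317
linear [-0.002   0.0001  0.0003] dr [-0.05 -0.18  0.06]
col319 [(73, 22), (88, -46), (89, -33), (112, 42), (113, 33), (140, -70), (141, -47), (154, 23), (155, 57), (156, 49), (179, -41), (180, -45), (229, -25)]
row145 [(309, -25), (310, -54), (311, -46), (323, 32), (324, 51), (325, 43)]
row160 [(393, -29)]
row210 [(249, 22), (286, -58), (287, -28), (347, 44), (348, 42), (387, -32)]
row260 [(254, 25), (267, -34), (276, -28), (366, 33), (367, 22), (381, -26)]
```

The viewer limit is reached, so from here I work from numbers. Edge positions put the dock at column ~317 and the pack at ~319, so they are laterally aligned within about 1 mm. I'll descend.

```bash
python3 -m crank '[{"linear":[-0.003,-0.0009,-0.0005],"dr":[0,0,0],"hand":-1},{"linear":[-0.0057,-0.0018,-0.0005],"dr":[0,0,0],"hand":-1},{"linear":[-0.0067,0.002,-0.0005],"dr":[0,0,0],"hand":-1},{"linear":[-0.0077,0.005,-0.0005],"dr":[0,0,0],"hand":-1},{"linear":[-0.0087,0.008,-0.0005],"dr":[0,0,0],"hand":-1},{"linear":[-0.0097,0.011,-0.0005],"dr":[0,0,0],"hand":-1},{"linear":[-0.0106,0.0135,-0.0005],"dr":[0,0,0],"hand":-1},{"linear":[-0.0113,0.0153,-0.0005],"dr":[0,0,0],"hand":-1},{"linear":[-0.0113,0.0153,-0.0005],"dr":[0,0,0],"hand":-1},{"linear":[-0.0113,0.0153,-0.0005],"dr":[0,0,0],"hand":-1}]' | egrep 'eef|force'
python3 -m crank '[{"linear":[-0.0003,0.001,0],"dr":[0,0,0],"hand":-1},{"linear":[-0.0003,0.001,0],"dr":[0,0,0],"hand":-1}]' | egrep 'eef|force'
python3 -m crank '[{"linear":[-0.0003,0.001,0],"dr":[0,0,0],"hand":-1},{"linear":[-0.0003,0.001,0],"dr":[0,0,0],"hand":-1}]' | egrep 'eef|force'
python3 -m crank '[{"linear":[-0.0003,0.001,0],"dr":[0,0,0],"hand":-1},{"linear":[-0.0003,0.001,0],"dr":[0,0,0],"hand":-1}]' | egrep 'eef|force'
```

```text
eef_pos: [0.5174, 0.0963, 0.0246]
contact_force: [-0.6, -0.2, -0.8]
eef_pos: [0.5176, 0.0963, 0.0238]
contact_force: [0.4, 0.2, -1.1]
eef_pos: [0.5178, 0.0962, 0.0229]
contact_force: [-0.2, -0.4, 2.9]
eef_pos: [0.5181, 0.0962, 0.0224]
contact_force: [-2.3, -1.6, 8.3]
```

```bash
python3 -m crank '[{"linear":[0.0005,-0.0017,0],"dr":[0,0,0],"hand":-1},{"linear":[-0.001,-0.0022,0],"dr":[0,0,0],"hand":-1},{"linear":[-0.003,-0.0028,0],"dr":[0,0,0],"hand":-1},{"linear":[-0.005,-0.0034,0],"dr":[0,0,0],"hand":-1},{"linear":[-0.0065,-0.0039,0],"dr":[0,0,0],"hand":-1},{"linear":[-0.0065,-0.0039,0],"dr":[0,0,0],"hand":-1}]' | egrep 'eef|force'
python3 -m crank '[{"linear":[-0.001,-0.0003,0],"dr":[0,0,0],"hand":-1},{"linear":[-0.0019,-0.0006,0],"dr":[0,0,0],"hand":-1},{"linear":[-0.0019,-0.0006,0],"dr":[0,0,0],"hand":-1}]' | egrep 'eef|force'
python3 -m crank '[{"linear":[-0.001,-0.0003,0],"dr":[0,0,0],"hand":-1},{"linear":[-0.0019,-0.0006,0],"dr":[0,0,0],"hand":-1},{"linear":[-0.0019,-0.0006,0],"dr":[0,0,0],"hand":-1}]' | egrep 'eef|force'
python3 -m crank '[{"linear":[-0.001,-0.0003,0],"dr":[0,0,0],"hand":-1},{"linear":[-0.0019,-0.0006,0],"dr":[0,0,0],"hand":-1},{"linear":[-0.0019,-0.0006,0],"dr":[0,0,0],"hand":-1}]' | egrep 'eef|force'
```

```text
eef_pos: [0.5098, 0.0984, 0.0232]
contact_force: [-0.2, 0.1, -0.6]
eef_pos: [0.5083, 0.0988, 0.0233]
contact_force: [0.1, 0.2, -1.1]
eef_pos: [0.5071, 0.0992, 0.0236]
contact_force: [1.4, -1.4, -1.8]
eef_pos: [0.5053, 0.0997, 0.0236]
contact_force: [4.7, -1.5, -1.7]
```

```bash
python3 -m crank '[{"linear":[-0.001,-0.0003,0],"dr":[0,0,0],"hand":-1},{"linear":[-0.0019,-0.0006,0],"dr":[0,0,0],"hand":-1},{"linear":[-0.0019,-0.0006,0],"dr":[0,0,0],"hand":-1}]' | egrep 'eef|force'
python3 -m crank '[{"linear":[-0.001,-0.0003,0],"dr":[0,0,0],"hand":-1},{"linear":[-0.0019,-0.0006,0],"dr":[0,0,0],"hand":-1},{"linear":[-0.0019,-0.0006,0],"dr":[0,0,0],"hand":-1}]' | egrep 'eef|force'
python3 -m crank '[{"linear":[-0.0009,-0.0003,0],"dr":[0,0,0],"hand":-1},{"linear":[-0.0009,-0.0003,0],"dr":[0,0,0],"hand":-1}]' | egrep 'eef|force'
python3 -c "
from h import *
for i in range(3): bot.read_camera('wrist')
s,M=st(); print('C',s['eef_pos']+M@[-.034,.002,0])"
```

```text
eef_pos: [0.5035, 0.1003, 0.0237]
contact_force: [5.5, -1.6, -2.2]
eef_pos: [0.5018, 0.1007, 0.0237]
contact_force: [6.3, -1.5, -3.5]
eef_pos: [0.5011, 0.1009, 0.0238]
contact_force: [8.0, -2.2, -3.9]
t 25.65 p [0.5012 0.1009 0.0238] xhead -15.83 tilt(y) [ 0.299 -0.084 -0.951] F [ 6.6 -1.9 -3.6] w 0.315
C [0.47066333 0.109526   0.01129916]
```

```bash
python3 -m crank '[{"linear":[-0.001,0.0009,0],"dr":[0,0,2],"hand":-1},{"linear":[-0.002,0.0019,0],"dr":[0,0,4],"hand":-1},{"linear":[-0.0029,0.0028,0],"dr":[0,0,6],"hand":-1},{"linear":[-0.0039,0.0038,0],"dr":[0,0,8],"hand":-1},{"linear":[-0.0049,0.0049,0],"dr":[0,0,10],"hand":-1},{"linear":[-0.0058,0.0059,0],"dr":[0,0,12],"hand":-1},{"linear":[-0.0058,0.0059,0],"dr":[0,0,12],"hand":-1}]' | egrep 'eef|force'
python3 - <<'E'
from h import *
bot.read_camera('wrist')
s,M=st(); C=s['eef_pos']+M@[-.034,.002,0]; print('C',C,'moved along u',((C-[.47066,.10953,.0113])@[.9627,-.2706,0]))
E
```

```text
eef_pos: [0.4996, 0.1013, 0.0164]
contact_force: [7.5, -2.6, -1.0]
t 26.28 p [0.4992 0.1014 0.0164] xhead -15.94 tilt(y) [ 0.103 -0.027 -0.994] F [ 7.1 -2.4 -0.4] w 0.316
C [0.46690811 0.11067907 0.01080446] moved along u -0.003922880599919473
```

```bash
python3 -m crank '[{"linear":[-0.0012,-0.0002,0],"dr":[0,0,0],"hand":-1},{"linear":[-0.0018,-0.0002,0],"dr":[0,0,0],"hand":-1},{"linear":[-0.0020,0.0008,0],"dr":[0,0,1.6],"hand":-1},{"linear":[-0.0022,0.0018,0],"dr":[0,0,3.2],"hand":-1},{"linear":[-0.0023,0.0028,0],"dr":[0,0,4.8],"hand":-1},{"linear":[-0.0023,0.0036,0],"dr":[0,0,6.2],"hand":-1},{"linear":[-0.0023,0.0036,0],"dr":[0,0,6.2],"hand":-1},{"linear":[-0.0023,0.0036,0],"dr":[0,0,6.2],"hand":-1}]' | egrep 'eef|force'
python3 -m crank '[{"linear":[0,0.0008,0],"dr":[0,0,0],"hand":-1},{"linear":[0,0.0008,0],"dr":[0,0,0],"hand":-1}]' | egrep 'eef|force'
python3 -c "
from h import *
s,M=st(); C=s['eef_pos']+M@[-.034,.002,0]; print('C',C,'moved along u',((C-[.47066,.10953,.0113])@[.9627,-.2706,0]))"
```

```text
eef_pos: [0.497, 0.1021, 0.0131]
contact_force: [5.2, -2.8, 6.0]
eef_pos: [0.497, 0.1021, 0.0131]
contact_force: [2.2, -5.2, 16.3]
t 27.12 p [0.497  0.1021 0.0131] xhead -15.83 tilt(y) [ 0.001  0.    -1.   ] F [ 2.2 -5.2 16.3] w 0.312
C [0.46431287 0.11139277 0.0110184 ] moved along u -0.006614444946597322
```

```bash
python3 -m crank '[{"linear":[0,-0.0008,0],"dr":[0,0,0],"hand":-1},{"linear":[0,-0.0008,0],"dr":[0,0,0],"hand":-0.25},{"linear":[0,-0.0008,0],"dr":[0,0,0],"hand":-0.1},{"linear":[0,-0.0008,0],"dr":[0,0,0],"hand":0.05},{"linear":[0,-0.0008,0],"dr":[0,0,0],"hand":0.2},{"linear":[0,-0.0008,0],"dr":[0,0,0],"hand":0.2},{"linear":[0,-0.0008,0],"dr":[0,0,0],"hand":0.2}]' | egrep 'eef|force|width'
python3 -m crank '[{"linear":[0,-0.01,0],"dr":[0,0,0],"hand":0.2},{"linear":[0,-0.03,0],"dr":[0,0,0],"hand":0.2},{"linear":[0,-0.06,0],"dr":[0,0,0],"hand":0.2},{"linear":[0.01,-0.1,0],"dr":[0,0,0],"hand":0.5},{"linear":[0.03,-0.13,0],"dr":[0,0,0],"hand":0.6},{"linear":[0.05,-0.15,0],"dr":[0,0,0],"hand":1},{"linear":[0.06,-0.15,0],"dr":[0,0,0],"hand":1},{"linear":[0.06,-0.15,0],"dr":[0,0,0],"hand":1}]' | egrep 'eef|force|width'
python3 - <<'E'
from h import *
for i in range(6): bot.read_camera('wrist')
look('narrow_pack',[('narrow_pack_contacts',.01),('narrow_dock_contacts',.01),('narrow_pack',.01)],'w5.png',.028)
im=cv2.imread('pics/w5.png'); g=im.astype(int).sum(2)/3
for c in (318,330):
    e=np.diff(g[:,c]); print(c,[(i,int(e[i])) for i in range(20,230) if abs(e[i])>15])
for n in ('side','top'):
    bot.read_camera(n); C=cam(n)
    for t,z in(('narrow_pack_contacts',.01),('narrow_dock_contacts',.01),('narrow_pack',.01),('wide_pack_contacts',.01),('wide_dock_contacts',.01),('clock',0),('candle',0)):
        print(n,t,[(np.round(a['xy'],1).tolist(),round(a['score'],2),atz(C,a['xy'],z)[:2].round(4).tolist()) for a in bot.place_of(n,t)[:1]])
E
```

```text
eef_pos: [0.4942, 0.1029, 0.0119]
contact_force: [-0.6, 0.2, -0.4]
gripper_width: 0.598
eef_pos: [0.5554, 0.0853, 0.1635]
contact_force: [0.7, -1.1, -0.4]
gripper_width: 1.0
t 28.67 p [0.5512 0.0866 0.1608] xhead -15.69 tilt(y) [-0.006  0.001 -1.   ] F [-0.7 -0.2  0.3] w 0.999
narrow_pack_contacts [([321.4, 98.1], 0.96, [0.4699, 0.1116])]
narrow_dock_contacts [([317.4, 100.7], 0.88, [0.4707, 0.1085])]
narrow_pack [([317.5, 146.6], 0.97, [0.5005, 0.1002])]
mask 0.91 c [500.9 100.6] size [28.6 56.7] long heading -15.8
318 [(64, 28), (65, 19), (81, -23), (82, -46), (83, -39), (87, 23), (88, 42), (89, 35), (90, 15), (104, -42), (105, -21), (180, -26), (183, -17), (185, 26), (187, -23), (189, 37), (190, 48), (191, 42), (202, -19), (203, -20)]
330 [(64, 28), (65, 22), (104, -42), (105, -26), (180, -22), (185, 18), (187, -16), (189, 25), (190, 42), (191, 52), (202, -21), (203, -31)]
side narrow_pack_contacts [([353.6, 317.9], 0.92, [0.4728, 0.1061])]
side narrow_dock_contacts [([355.4, 320.4], 0.92, [0.4677, 0.1089])]
side narrow_pack [([344.0, 310.1], 0.67, [0.4945, 0.1007])]
side wide_pack_contacts [([381.5, 232.1], 0.74, [0.5232, -0.0981])]
side wide_dock_contacts [([379.0, 232.8], 0.94, [0.5265, -0.0939])]
side clock [([260.1, 218.9], 0.92, [0.7545, -0.0119])]
side candle [([196.1, 296.2], 0.97, [0.7373, 0.206])]
top narrow_pack_contacts []
top narrow_dock_contacts [([272.9, 291.7], 0.49, [0.4713, 0.1113])]
top narrow_pack []
top wide_pack_contacts [([360.5, 271.9], 0.62, [0.5201, -0.0964])]
top wide_dock_contacts [([356.6, 273.7], 0.68, [0.5158, -0.087])]
top clock [([326.0, 174.6], 0.96, [0.7602, -0.0124])]
top candle [([236.2, 187.5], 0.75, [0.7245, 0.208])]
```

```bash
python3 -c "
from h import *
st(); print(bot.hand_in())"
```

```text
t 29.72 p [0.5528 0.0862 0.1619] xhead -15.77 tilt(y) [-0.003  0.002 -1.   ] F [ 0.4 -0.2  0.3] w 1.0
the job is handed in; nothing more can be done
None
```

I put both packs on charge, each in the dock that fits its width, and handed the job in at about 30 s of the 70 s; no verdict came back. I slid each pack in at 18°, pushed the sprung contact back about 6–7 mm, laid the pack flat behind the sill and let go. The wrist force reached about 10 N on the wide pack and 17 N on the narrow one; the force between pack and dock could not be read directly.

**Last checks:**
- **Packs in place:** From the wrist camera, 56.9 mm of the wide pack and 56.7 mm of the narrow pack show in front of the covers; 56.3 mm is expected when seated. Each pack is square to its dock within about 0.1°. The tail edges lie where a flat pack's would, not where one propped on the sill would.
- **Side view:** A side picture showed the wide pack lying flat. The 12-picture viewing limit was used up by then, so the narrow pack's final seating rests on measurements only.
- **Clock and candle:** Both still read close to where they were first found, within the spread of the readings (up to about 12 mm).
- **Robot:** The arm is about 15 cm above the docks, gripper open, touching nothing.

**Disagreements:** Some contact positions from the networks differ by more than the 4 mm limit. In the side and top views, pack contacts and dock contacts came out 5–10 mm apart, and the top camera did not find the narrow pack. I put this down to detection noise.

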